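# Find the objective that still has its glass

### The job

Slide the clear cover of the wooden case all the way open, then lift the two look-alike objectives clear of their wells in turn, first the one near the middle of the case, then the one near its end, and judge which is heavier. Stand the first back in its own well before lifting the second, leave the lighter upright in its own well, do not drop or tip either, leave the other things on the table alone, and finish while still holding the heavier one upright and still in the gripper, about 60 mm above the middle of the lit pad.

Things in the scene. Friction and masses are not known exactly. Their poses are not given: they have to be found in the camera images.
- case: Fixed wooden case, 170 (its x) by 360 (its y) mm, walls 6 mm thick and 70 mm high. Origin under its centre on the table; z up. Its +y half holds a grey bed (top 17 mm above the table) with two round wells 38 mm across and 12 mm deep, at case x = 0, y = +50 and y = +130 mm; well floors are 5 mm above the table. A partition 60 mm high stands at y = -2 mm; the -y half holds a rack of glass slides, all below the rim.
- well_middle (a point): Centre of the floor of the well at case y = +50 mm; axes as the case's.
- well_near_end (a point): Centre of the floor of the well at case y = +130 mm, nearer the case's +y end; axes as the case's.
- cover (a joint): Travel in m of the clear plastic cover (168 x 175 x 4 mm, underside 73 mm above the table, dark wooden edges). 0: shut over the wells; grows as it slides along the case's -y, to its stop at 0.165 (fully open, above the slide rack). It starts shut or nearly so, slides with 1 to 2 N and stays where it is left; it cannot lift off.
- cover_grip (a point): Centre of the cover's black grip bar, 50 (along case x) by 14 (along case y) by 26 mm high, standing on the cover near its -y edge; the bar reaches from 77 to 103 mm above the table. Axes as the case's.
- objective_a: One of two look-alike microscope objectives: an aluminium barrel 32 mm across and 60 mm high with a blue band, straight for the lower 48 mm, narrowing to 21 mm at the top. Origin at the centre of its underside, z up the barrel; its yaw means nothing. Stands upright in a well of the case. One of the two has its glass (320 to 430 g in all, inside the closed barrel with a slight rattle), the other is without (155 to 190 g); they look the same and either may be the heavier.
- objective_b: One of two look-alike microscope objectives: an aluminium barrel 32 mm across and 60 mm high with a blue band, straight for the lower 48 mm, narrowing to 21 mm at the top. Origin at the centre of its underside, z up the barrel; its yaw means nothing. Stands upright in a well of the case. One of the two has its glass (320 to 430 g in all, inside the closed barrel with a slight rattle), the other is without (155 to 190 g); they look the same and either may be the heavier.
- light_pad: Fixed round white light pad, 100 mm across, 20 mm high, with a lit yellow disc 72 mm across on top (21 mm above the table). Origin under its centre on the table; z up.
- oil_bottle: Bystander, to be left alone: small amber oil bottle, 32 mm across, 75 high. Origin at the centre of its underside.
- eyepiece: Bystander, to be left alone: black microscope eyepiece, 34 mm across, 54 high, standing. Origin at the centre of its underside.
- marker: Bystander, to be left alone: red marker pen, 130 x 13 x 13 mm, lying. Origin at the centre of its underside.
- dish: Bystander, to be left alone: shallow glass dish, 90 mm across, 16 high. Origin at the centre of its underside.
- mouse: Bystander, to be left alone: black computer mouse, 100 x 58 x 29 mm. Origin at the centre of its underside.
- slide_mailer: Bystander, to be left alone: yellow slide mailer, 90 x 30 x 30 mm. Origin at the centre of its underside.
Mind the look-alikes: they are no part of the job. Leave any black or red look-alike of the light_pad alone.

How it is judged:
On the way, in this order (a step that is already met when the one before it is completed fails the run):
1. the cover is slid fully open (value of joint cover above 0.155 m), for 0.2 s.
2. the objective from the middle well is lifted clear by the gripper, the other standing in the end well (((height (world z) of objective_a above 0.03 m and contact force between the fingers and objective_a above 0.3 N and horizontal distance between objective_b and well_near_end below 0.012 m and distance of objective_b from where it was at the start of the episode below 0.012 m and height (world z) of objective_b below 0.01 m and angle between objective_b's own z axis and vertical below 0.15 rad) or (height (world z) of objective_b above 0.03 m and contact force between the fingers and objective_b above 0.3 N and horizontal distance between objective_a and well_near_end below 0.012 m and distance of objective_a from where it was at the start of the episode below 0.012 m and height (world z) of objective_a below 0.01 m and angle between objective_a's own z axis and vertical below 0.15 rad))), for 0.3 s.
3. the objective from the end well is lifted clear by the gripper, the first standing in the middle well again (((height (world z) of objective_a above 0.03 m and contact force between the fingers and objective_a above 0.3 N and horizontal distance between objective_b and well_middle below 0.012 m and distance of objective_b from where it was at the start of the episode below 0.012 m and height (world z) of objective_b below 0.01 m and angle between objective_b's own z axis and vertical below 0.15 rad) or (height (world z) of objective_b above 0.03 m and contact force between the fingers and objective_b above 0.3 N and horizontal distance between objective_a and well_middle below 0.012 m and distance of objective_a from where it was at the start of the episode below 0.012 m and height (world z) of objective_a below 0.01 m and angle between objective_a's own z axis and vertical below 0.15 rad))), for 0.3 s.
At the end, for the whole second after the job is handed in: Cover open 0.15 m or more. Lighter objective upright and untouched in its own well (under 12 mm off; bears under 2.5 N on the case). Heavier one held still and upright (0.2 rad) in the gripper, its underside 30 to 100 mm above the light pad, within 25 mm of its centre, not touching it (value of joint cover above 0.15 m and ((distance of objective_b from where it was at the start of the episode below 0.012 m and height (world z) of objective_b below 0.01 m and angle between objective_b's own z axis and vertical below 0.15 rad and contact force between the fingers and objective_b below 0.1 N and contact force between objective_b and case between 0.5 and 2.5 N and horizontal distance between objective_a and light_pad below 0.025 m and height (world z) of objective_a between 0.051 and 0.121 m and angle between objective_a's own z axis and vertical below 0.2 rad and contact force between the fingers and objective_a above 1 N and contact force between objective_a and light_pad below 0.1 N and linear speed of objective_a below 0.03 m/s) or (distance of objective_a from where it was at the start of the episode below 0.012 m and height (world z) of objective_a below 0.01 m and angle between objective_a's own z axis and vertical below 0.15 rad and contact force between the fingers and objective_a below 0.1 N and contact force between objective_a and case between 0.5 and 2.5 N and horizontal distance between objective_b and light_pad below 0.025 m and height (world z) of objective_b between 0.051 and 0.121 m and angle between objective_b's own z axis and vertical below 0.2 rad and contact force between the fingers and objective_b above 1 N and contact force between objective_b and light_pad below 0.1 N and linear speed of objective_b below 0.03 m/s))); the arm keeps its last pose, push and grip.
It fails at once if an objective is tipped over (more than 0.5 rad) (angle between any of objective_a, objective_b's own z axis and vertical above 0.5 rad).
It fails at once if an objective is dropped (moves at over 0.35 m/s with no finger on it) ((contact force between the fingers and objective_a below 0.05 N and linear speed of objective_a above 0.35 m/s) or (contact force between the fingers and objective_b below 0.05 N and linear speed of objective_b above 0.35 m/s)).
It fails at once if a bystander is moved by more than 30 mm (distance of any of oil_bottle, eyepiece, marker, dish, mouse, slide_mailer from where it was at the start of the episode above 0.03 m).
It also fails if it takes over 72 s, if anything falls off the work surface, if the arm or the gripper's body presses on something with over 40 N, if the wrist force passes 120 N, or if a joint passes its speed limit or range.

### The arm

A 6-joint arm with a two-finger parallel gripper is mounted at the origin on the work surface. World frame = base frame: x ahead of the robot, y to its left, z up, the work surface at z = 0. Lengths are in m, angles in rad, forces in N, time in s.
With the tool pointing down it reaches from about 0.275 to 0.875 m from the base axis. Payload 12.5 kg.
Tool frame: the origin (TCP) lies at the very end of the fingers, on their centre line; the grasp point (between the pads) lies 19 mm behind it; x points along the fingers, y is the direction in which the jaws open and shut, and the axes are right-handed (so a half turn about x gives the same grasp; the last joint's range is limited). The gripper opens to 85 mm and grips with 20 to 120 N. Pads are 22 mm wide; open, the fingers measure 114 mm over their backs; the gripper's body (76 mm by 85 mm) begins 54 mm behind the grasp point. The pads swing forward as they close: fully open they stand 13 mm farther back than shut.
Start: joints at [-0.085, 0.351, 1.652, -0, 1.139, -0.085], TCP at [0.55, 0, 0.202] pointing down, gripper open.
Joint ranges: [-2.75, 2.75], [-0.79, 2.1], [0.01, 2.65], [-1.57, 4.71], [0.07, 3.14], [-2.87, 2.87]. Speed limits (rad/s): [2.22, 2.22, 2.79, 3.14, 3.14, 3.14].

### API

Orientations are given as a 3x3 rotation matrix whose columns are the frame's x, y, z axes.
In Python, from bench import manip gives the robot as it stands. Calls block until the motion is done:
- manip.move_ptp(position, orientation): joint-space move of the TCP to a pose.
- manip.move_l(position, attitude=None, max_speed=0.15): straight line of the TCP; attitude=None keeps the orientation; max_speed is the mean speed in m/s.
- manip.move_j(angles): joint-space move.
- manip.set_gripper(opening, effort=None): opening from 0.0 (shut) to 1.0 (fully open); effort is the grip in N (None keeps the last); returns when the fingers have stopped.
- manip.dwell(seconds).
- manip.inverse_kinematics(position, orientation): joint angles nearest the present ones, or None.
- manip.grab_frame(name): name is "scene" or "side" or "wrist"; returns (picture, depth): 420x560x3 uint8, red, green, blue; 420x560 float32, m along the optical axis (not along the pixel's ray), 0 where there is no reading.
- manip.get_calibration(name): a dict with "camera_matrix" (3x3 intrinsics, pixels), "R" (3x3) and "t" (3): a world point X has camera coordinates R X + t. Camera axes: x right, y down, z forward; pixel columns grow to the right and rows downward; lengths in m; the calibration is good to about 2 mm. The wrist camera is an equidistant fisheye: a pixel r from the principal point sees the ray r / f radians off the axis. A picture is of the moment at which its call begins: read the wrist's pose just before it. get_calibration takes no time and is no camera call; for the wrist camera it gives the pose at the moment of the call.
A pose or a line that the arm cannot do raises manip.Unreachable and nothing moves.
- manip.sign_off(): hands the job in, once; it reports no verdict.
Trained networks look in the newest picture that a camera, given by its name, has taken for a name from the list of things; names that differ only in an ending like _2 or _b are one class to them, and where a whole thing is asked for, a point or a joint stands for the part that bears it (a point fixed in the world has none). Each returns a list of dicts, best first, with "confidence" (0 to 1); they miss things now and then, are a little off and sometimes report something else, mostly with a low value. They report only what shows in the picture. A call takes as long as a camera call. They do not tell look-alikes from the thing itself.
- manip.look_for(camera, name): "at" ([x, y, z] in m, in world coordinates, good to about 4 mm: the middle of the surface that is visible of it).
Readings, each from a call of its own:
- manip.current_time(): time.
- manip.current_qpos(): joint angles.
- manip.current_joint_vel(): joint speeds.
- manip.current_joint_torque(): joint torques, N m.
- manip.current_ee_pos(): TCP position.
- manip.current_tcp_rot(): TCP orientation.
- manip.current_force(): force on the tool from outside, world axes, zero at the start.
- manip.current_ft_torque(): the same for the moment, N m.
- manip.current_grip_width(): opening from 0.0 (shut) to 1.0 (fully open).
Only numpy, scipy, OpenCV 4.12 (cv2) and the standard library are available. Lean on these libraries where they do the work, as an engineer would, in place of code of your own. Each camera call takes 0.05 s, during which the arm holds its last target. There are 200 camera calls.

## Working session

There is one attempt and no reset: what is moved stays moved. The work goes in short steps, each a Python script; the robot and the scene stay as the last script left them, time stands still between calls to the robot, and variables do not carry over. Pictures are saved under pics/ and viewed, about 8 in all and at most 12, crops included, and the job is handed in when it is done.

```bash
mkdir -p pics
cat > h.py <<'E'
from bench import manip as m
import numpy as np, cv2
def snap(cam,fn):
    c=m.get_calibration(cam); im,d=m.grab_frame(cam)
    cv2.imwrite('pics/'+fn,cv2.cvtColor(im,cv2.COLOR_RGB2BGR)); return im,d,c
def world(d,c,u,v):
    K=c["camera_matrix"];z=d[v,u];p=np.array([(u-K[0][2])/K[0][0]*z,(v-K[1][2])/K[1][1]*z,z])
    return np.array(c["R"]).T@(p-np.array(c["t"]))
E
python3 - <<'E'
from h import *
for cam in("scene","side"):
    im,d,c=snap(cam,cam+"0.png"); np.savez(cam+"0.npz",im=im,d=d,K=c["camera_matrix"],R=c["R"],t=c["t"])
    for n in["case","cover_grip","objective_a","light_pad"]+(["oil_bottle","eyepiece","marker","dish","mouse","slide_mailer"] if cam=="scene" else []):
        print(cam,n,[(np.round(r["at"],3).tolist(),round(r["confidence"],2)) for r in m.look_for(cam,n)][:4])
print(m.current_time(),m.current_force())
E
```

```text
scene case [([0.558, 0.093, 0.054], 0.73)]
scene cover_grip [([0.549, 0.169, 0.076], 0.74)]
scene objective_a [([0.556, 0.093, 0.052], 0.48)]
scene light_pad [([0.671, -0.236, 0.018], 0.96), ([0.491, -0.469, 0.024], 0.74), ([0.357, -0.353, 0.017], 0.65), ([0.5, -0.319, 0.02], 0.64)]
scene oil_bottle [([0.706, -0.337, 0.047], 0.73)]
scene eyepiece [([0.769, -0.072, 0.045], 0.6)]
scene marker [([0.558, 0.092, 0.054], 0.67), ([0.371, -0.201, 0.013], 0.57), ([0.499, -0.32, 0.021], 0.4)]
scene dish [([0.766, 0.057, 0.006], 0.86)]
scene mouse [([0.634, -0.476, 0.03], 0.6)]
scene slide_mailer [([0.364, 0.255, 0.023], 0.79), ([0.633, -0.477, 0.03], 0.35)]
side case [([0.54, 0.164, 0.071], 0.91)]
side cover_grip [([0.538, 0.19, 0.075], 0.94)]
side objective_a [([0.538, 0.247, 0.024], 0.42)]
side light_pad [([0.476, -0.449, 0.016], 0.92), ([0.657, -0.208, 0.022], 0.87), ([0.342, -0.327, 0.016], 0.72), ([0.539, 0.163, 0.066], 0.28)]
0.8 [-0.37228458 -0.27623763 -0.02802635]
```

View pics/scene0.png

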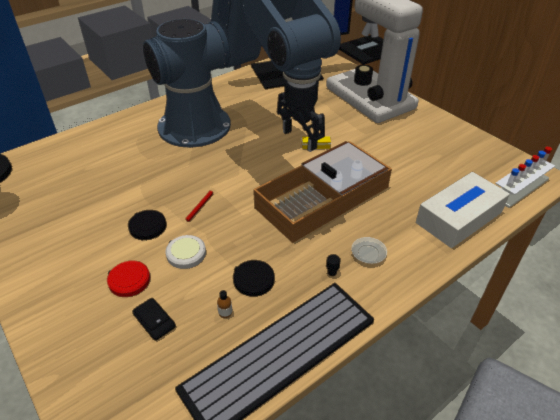

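View pics/side0.png

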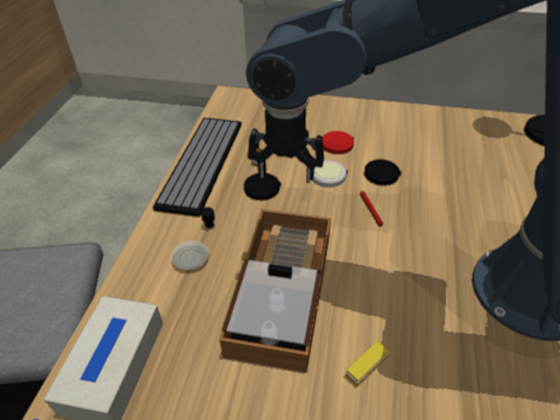

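The scene view shows the case with the cover over its far (+y) half, the grip bar at (328,171), the yellow-lit pad at (185,250), and black and red look-alike pads around it. The side view shows the grip bar at (280,271) and two objectives under the cover at (277,298) and (268,330). Next I fit the case and pad from depth.

Run:
```python
import numpy as np,cv2
A=[];
for cam in("scene","side"):
    f=np.load(cam+"0.npz");d=f["d"];K=f["K"];v,u=np.mgrid[:420,:560]
    P=np.stack([(u-K[0,2])/K[0,0]*d,(v-K[1,2])/K[1,1]*d,d],-1)
    W=(P-f["t"])@f["R"]; im=f["im"].astype(int)
    ok=d>0
    near=ok&(abs(W[...,0]-.55)<.2)&(abs(W[...,1]-.12)<.28)
    s=near&(W[...,2]>.060)&(W[...,2]<.080)&(W[...,1]>-.15)
    n,l,st,_=cv2.connectedComponentsWithStats(s.astype(np.uint8)); k=1+st[1:,4].argmax(); q=W[l==k]
    r=cv2.minAreaRect(q[:,:2].astype(np.float32)); print(cam,"case",r,len(q),np.median(q[:,2])); print(np.round(cv2.boxPoints(r),3).tolist())
    dark=near&(im.max(-1)<50)&(W[...,2]>.08)&(W[...,2]<.108)
    n,l,st,_=cv2.connectedComponentsWithStats(dark.astype(np.uint8))
    for k in range(1,n):
        if st[k,4]>20: q=W[l==k]; print(" dark",st[k],q.mean(0).round(4),q[:,2].max(), cv2.minAreaRect(q[:,:2].astype(np.float32)))
    y=ok&(im[...,0]>190)&(im[...,1]>190)&(im[...,2]<im[...,0]-15)&(abs(W[...,2]-.02)<.015)&(np.hypot(W[...,0]-.5,W[...,1]+.315)<.08)
    q=W[y]; print(" pad",len(q),q.mean(0), cv2.minEnclosingCircle(q[:,:2].astype(np.float32)))
    w=ok&(abs(W[...,2]-.02)<.008)&(np.hypot(W[...,0]-.5,W[...,1]+.315)<.075)
    q=W[w]; print(" pad all",len(q),q.mean(0),cv2.minEnclosingCircle(q[:,:2].astype(np.float32)))
```

```text
scene case ((0.5425593256950378, 0.10351801663637161), (0.17400838434696198, 0.3649790585041046), 0.0461401604115963) 2643 0.07669045599104055
[[0.45500001311302185, 0.28600001335144043], [0.4560000002384186, -0.07900000363588333], [0.6299999952316284, -0.07900000363588333], [0.6290000081062317, 0.28600001335144043]]
 dark [322 163  14  15 125] [0.5471 0.1143 0.097 ] 0.10789648087900482 ((0.5445349216461182, 0.11595520377159119), (0.04704166576266289, 0.016197748482227325), 2.4805667400360107)
 pad 542 [ 0.48669637 -0.3108971   0.02260716] ((0.486702024936676, -0.30996614694595337), 0.04374771937727928)
 pad all 971 [ 0.49538757 -0.31468251  0.02146294] ((0.48841235041618347, -0.31499311327934265), 0.05350744351744652)
side case ((0.542131245136261, 0.10262509435415268), (0.17030948400497437, 0.3630359470844269), 0.18000416457653046) 6841 0.0772226184735021
[[0.4560000002384186, 0.2840000092983246], [0.4580000042915344, -0.07900000363588333], [0.628000020980835, -0.07900000363588333], [0.6269999742507935, 0.2840000092983246]]
 dark [269 264  23  14 237] [0.5405 0.1214 0.098 ] 0.10671566409125281 ((0.5406192541122437, 0.118918776512146), (0.015357919968664646, 0.048085156828165054), 89.20592498779297)
 pad 293 [ 0.48794026 -0.31506408  0.02133646] ((0.4911220669746399, -0.3178713917732239), 0.03953700140118599)
 pad all 601 [ 0.48495803 -0.30329684  0.02014777] ((0.4875592589378357, -0.30950453877449036), 0.05221518129110336)
```

The case centre is about (0.542, 0.103) with yaw near 0. The grip bar is at about (0.542, 0.118) and the pad at (0.488, -0.312). Next I grasp the bar and slide the cover.

```bash
cat >> h.py <<'E'
def rot(y):
    x=np.array([0,0,-1.]);y=np.array(y,float);y/=np.linalg.norm(y);return np.stack([x,y,np.cross(x,y)],1)
def best(p,axis):
    q=m.current_qpos();c=[]
    for s in(1,-1):
        R=rot(s*np.array(axis,float));j=m.inverse_kinematics(p,R)
        if j is not None:c.append((abs(np.array(j)-q).max(),s))
    return rot(min(c)[1]*np.array(axis,float))
def st(s=""): print(s,round(m.current_time(),2),np.round(m.current_ee_pos(),4),np.round(m.current_force(),2),round(m.current_grip_width(),3))
E
python3 - <<'E'
from h import *
print(np.round(m.current_tcp_rot(),2).tolist())
p=[.542,.117,.14];R=best(p,[0,1,0])
m.set_gripper(.5,25); m.move_ptp(p,R); st("above")
m.move_l([.542,.117,.084],max_speed=.1); st("down")
m.set_gripper(0.,25); st("grip")
for y in(.03,-.02,-.04,-.046,-.050,-.054):
    m.move_l([.542,y,.084],max_speed=.12); st(y)
    if abs(m.current_force()[1])>8: break
im,d,c=snap("side","side1.png")
print([(np.round(r["at"],3).tolist(),round(r["confidence"],2)) for n in("cover_grip","objective_a") for r in m.look_for("side",n)][:5])
E
```

```text
[[-0.0, 1.0, 0.0], [-0.0, 0.0, -1.0], [-1.0, -0.0, 0.0]]
above 2.52 [0.5422 0.1168 0.1402] [ 0.59 -0.38 -0.36] 0.504
down 3.23 [0.5424 0.117  0.0844] [ 0.47 -0.32  0.3 ] 0.503
grip 3.72 [0.542  0.117  0.0841] [-0.7   0.59 -0.07] 0.001
0.03 4.59 [0.542  0.0304 0.084 ] [-0.33 -0.58 -0.12] 0.001
-0.02 5.16 [ 0.542  -0.0197  0.084 ] [ 0.59 -0.04 -0.71] -0.008
-0.04 5.47 [ 0.542  -0.0397  0.084 ] [-0.57  0.43 -0.4 ] 0.001
-0.046 5.72 [ 0.542  -0.0459  0.084 ] [-0.2  -0.05  0.56] 0.001
-0.05 5.97 [ 0.542  -0.0501  0.084 ] [0.97 0.48 0.59] 0.0
-0.054 6.22 [ 0.542  -0.0542  0.084 ] [ 0.01 -1.09 -0.6 ] 0.0
[([0.542, 0.194, 0.076], 0.65), ([0.535, 0.245, 0.022], 0.66)]
```

View pics/side1.png

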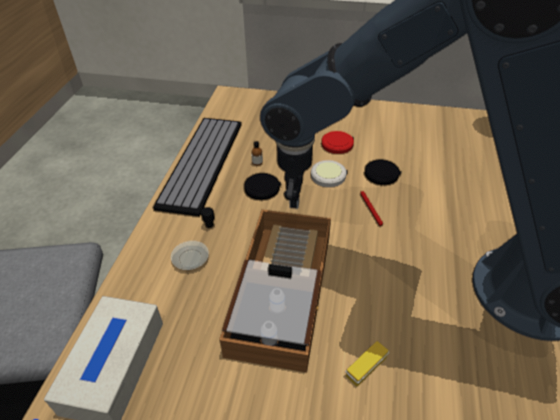

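The gripper shut on nothing and the cover hasn't moved: the bar is still at (280,271) and the closed fingertips are at (294,206). I'll check where the TCP projects in the image.

Run:
```python
from h import *
X=np.array(m.current_ee_pos())
for cam in("side","scene"):
    im,d,c=snap(cam,cam+"2.png");K=np.array(c["camera_matrix"]);R=np.array(c["R"]);t=np.array(c["t"])
    for P in(X,[.542,.117,.103],[.542,-.077,.07],[0.488,-.312,.021]):
        q=K@(R@np.array(P)+t); print(cam,np.round(P,3),np.round(q[:2]/q[2],1),q[2], d[int(q[1]/q[2]),int(q[0]/q[2])])
    f=np.load(cam+"0.npz");print("calib change",abs(f["R"]-R).max(),abs(f["t"]-t).max())
im,_,_=snap("wrist","w2.png")
a=cv2.imread("pics/side2.png")[140:300,200:360];b=cv2.imread("pics/scene2.png")[120:280,170:400]
z=np.zeros((420,560,3),np.uint8);z[:,:]=cv2.imread("pics/w2.png")
a=cv2.resize(a,None,fx=2,fy=2);cv2.imwrite("pics/m2.png",cv2.resize(np.hstack([cv2.resize(a,(420,420)),cv2.resize(b,(604,420))]),(800,328)))
```

```text
side [ 0.542 -0.054  0.084] [294.  216.2] 1.094569552745582 1.1190063
side [0.542 0.117 0.103] [279.3 267.4] 0.9612250336156843 0.96680737
side [ 0.542 -0.077  0.07 ] [295.6 213.6] 1.1204922784047513 1.2240863
side [ 0.488 -0.312  0.021] [329.  170.6] 1.3117704359101572 1.3163383
calib change 0.0 0.0
scene [ 0.542 -0.054  0.084] [278.5 198.4] 1.2680107516461578 1.3554113
scene [0.542 0.117 0.103] [328.  167.4] 1.3298193857670266 1.3283688
scene [ 0.542 -0.077  0.07 ] [271.5 206.1] 1.2674970486295987 1.2774674
scene [ 0.488 -0.312  0.021] [184.5 247.8] 1.229822682831939 1.2293454
calib change 0.0 0.0
```

View pics/m2.png

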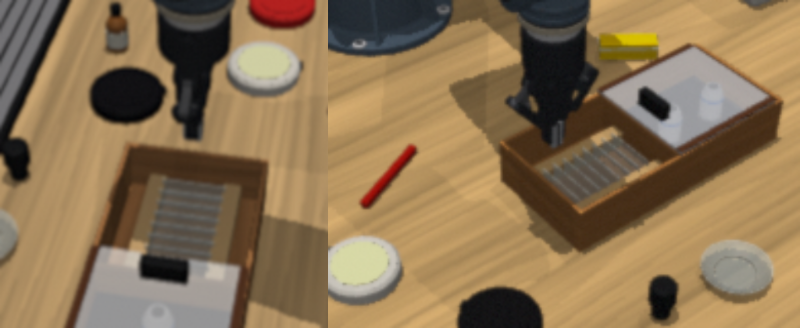

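Run:
```python
from h import *
for cam in("side","scene"):
    im,d=m.grab_frame(cam);c=m.get_calibration(cam);K=np.array(c["camera_matrix"])
    v,u=np.mgrid[:420,:560];P=np.stack([(u-K[0,2])/K[0,0]*d,(v-K[1,2])/K[1,1]*d,d],-1)
    W=(P-np.array(c["t"]))@np.array(c["R"])
    s=(d>0)&(np.hypot(W[...,0]-.542,W[...,1]+.05)<.06)&(W[...,2]>.072)&(W[...,2]<.16)
    n,l,stt,_=cv2.connectedComponentsWithStats(s.astype(np.uint8))
    for k in range(1,n):
        q=W[l==k]
        if len(q)<15: continue
        o=np.argsort(q[:,2])[:25]; print(cam,len(q),"lowest",q[o].mean(0).round(3),q[:,2].min().round(3),np.percentile(q[:,2],[5,50]).round(3))
print(K[0,0]);st()
```

```text
side 83 lowest [ 0.541 -0.046  0.121] 0.114 [0.117 0.131]
scene 126 lowest [ 0.55  -0.056  0.124] 0.117 [0.122 0.139]
488.40101061973365
 6.62 [ 0.542 -0.054  0.084] [-0.56 -0.2   0.33] -0.002
```

Depth puts the fingertips at about z 0.108, while the reported TCP is 0.084. The cameras read the known heights of the cover and pad correctly, so the tool offset looks wrong. A gentle touch on bare table should confirm it.

Run:
```python
from h import *
x,y=.542,-.15
m.move_l([x,-.1,.13],max_speed=.25); m.move_l([x,y,.03],max_speed=.2)
m.move_l([x,y,.004],max_speed=.1)
st(); f0=m.current_force()[2]
z=.004
while z>-.034:
    z-=.002
    try: m.move_l([x,y,z],max_speed=.03)
    except m.Unreachable as e: print("unreach",z,e);break
    f=np.mean([m.current_force()[2] for _ in range(4)])
    print(round(z,4),np.round(m.current_ee_pos()[2],4),round(f,2))
    if abs(f)>3: break
im,d,c=snap("side","side3.png"); st()
```

```text
8.15 [ 0.5421 -0.1497  0.0043] [ 0.45  0.37 -0.49] 0.003
0.002 0.0024 0.11
0.0 -0.0 -0.06
-0.002 -0.0022 0.14
-0.004 -0.0041 -0.79
-0.006 -0.0061 0.2
-0.008 -0.0081 0.21
-0.01 -0.0101 0.18
-0.012 -0.0122 -0.35
-0.014 -0.0141 1.5
-0.016 -0.0162 -0.29
-0.018 -0.0181 0.35
-0.02 -0.0201 -0.01
-0.022 -0.0221 -0.67
-0.024 -0.0241 -0.28
-0.026 -0.0261 0.3
-0.028 -0.0281 -0.93
-0.03 -0.0293 9.44
 12.45 [ 0.5423 -0.1501 -0.0293] [-3.42  0.86  9.99] 0.002
```

Contact came at a reported z of -0.0285, so the fingertips really sit 28.5 mm above the reported TCP. I'll correct all heights by that amount and redo the cover grasp.

```bash
cat >> h.py <<'E'
OFF=.0285
def go(x,y,z,v=.15,fast=False): m.move_l([x,y,z-OFF],max_speed=v)
E
python3 - <<'E'
from h import *
go(.542,-.15,.15,.3); m.set_gripper(.5,30)
go(.542,.117,.15,.35); go(.542,.117,.084,.12); st("down")
m.set_gripper(0.,30); st("grip")
if .05<m.current_grip_width()<.35:
    for y in(.07,.0,-.035,-.042,-.046,-.050,-.054):
        go(.542,y,.084,.12); st(y)
        if abs(m.current_force()[1])>7: break
im,d,c=snap("side","side4.png")
E
```

```text
down 15.21 [0.5424 0.1167 0.056 ] [ 0.01  0.51 -0.17] 0.497
grip 15.57 [0.5425 0.117  0.0563] [-1.72 -0.86  6.62] 0.152
0.07 16.12 [0.5426 0.0695 0.0563] [-0.52 -1.14  5.64] 0.154
0.0 16.85 [ 5.428e-01 -4.000e-04  5.630e-02] [ 0.06 -1.44  4.81] 0.156
-0.035 17.29 [ 0.5428 -0.0303  0.0563] [ 3.63 37.87  6.95] 0.154
```

View pics/side4.png

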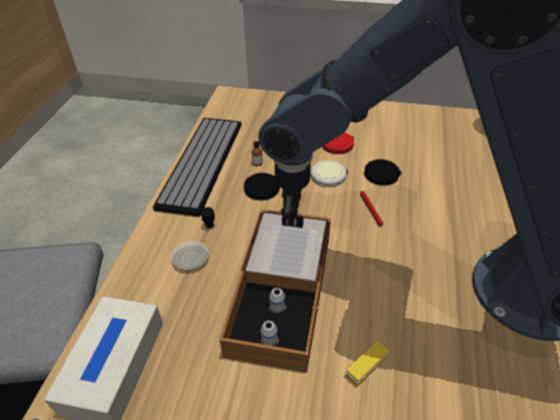

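The cover now lies over the slide rack, and both objectives are exposed at (277,297) and (268,330). I release the bar and measure the bar, the cover edge and the objectives.

Run:
```python
from h import *
m.move_l([.5428,-.030,.0555],max_speed=.05); st()
m.set_gripper(.6); go(.5428,-.03,.17,.25); 
go(.542,.03,.25,.3); st()
for cam in("side","scene"):
    im,d,c=snap(cam,cam+"5.png");K=np.array(c["camera_matrix"])
    v,u=np.mgrid[:420,:560];P=np.stack([(u-K[0,2])/K[0,0]*d,(v-K[1,2])/K[1,1]*d,d],-1)
    W=(P-np.array(c["t"]))@np.array(c["R"]); i=im.astype(int)
    def show(s,nm):
        n,l,a,_=cv2.connectedComponentsWithStats(s.astype(np.uint8))
        for k in range(1,n):
            if a[k,4]>12: q=W[l==k];print(cam,nm,a[k].tolist(),q.mean(0).round(4),q.min(0).round(3),q.max(0).round(3))
    show((d>0)&(i.max(-1)<60)&(abs(W[...,0]-.542)<.05)&(abs(W[...,1]+.03)<.06)&(W[...,2]>.082)&(W[...,2]<.11),"bar")
    show((d>0)&(abs(W[...,0]-.542)<.06)&(abs(W[...,1]-.193)<.08)&(W[...,2]>.025)&(W[...,2]<.075),"obj")
    show((d>0)&(abs(W[...,0]-.542)<.06)&(abs(W[...,1]+.06)<.1)&(abs(W[...,2]-.075)<.006),"cover")
    print([(np.round(r["at"],3).tolist(),round(r["confidence"],2)) for r in m.look_for(cam,"objective_a")])
a=[cv2.resize(cv2.imread("pics/side5.png")[200:370,200:350],(450,510)),cv2.resize(cv2.imread("pics/scene5.png")[120:290,245:395],(350,397))]
a[1]=cv2.copyMakeBorder(a[1],0,113,0,0,cv2.BORDER_CONSTANT);cv2.imwrite("pics/m5.png",np.hstack(a))
```

```text
17.59 [ 0.5428 -0.0295  0.0563] [-4.15  1.78  9.01] 0.153
 19.02 [0.5416 0.0304 0.2207] [ 0.15 -0.06 -1.12] 0.6
side bar [282, 215, 21, 13, 210] [ 0.5413 -0.0254  0.0975] [ 0.518 -0.037  0.082] [ 0.565 -0.019  0.107]
side obj [269, 288, 16, 22, 273] [0.5401 0.1601 0.0526] [0.526 0.141 0.025] [0.557 0.17  0.07 ]
side obj [261, 321, 16, 24, 299] [0.5397 0.2398 0.0533] [0.526 0.221 0.025] [0.557 0.249 0.069]
side cover [271, 211, 41, 7, 77] [ 0.554  -0.0731  0.0708] [ 0.504 -0.078  0.069] [ 0.602 -0.068  0.074]
side cover [261, 214, 59, 38, 1418] [ 0.5412 -0.0018  0.0776] [ 0.482 -0.059  0.073] [0.602 0.04  0.081]
side cover [313, 216, 8, 3, 16] [ 0.4911 -0.0731  0.0708] [ 0.483 -0.077  0.069] [ 0.5   -0.07   0.073]
[([0.542, 0.165, 0.046], 0.79), ([0.538, 0.241, 0.05], 0.61)]
scene bar [280, 184, 14, 17, 139] [ 0.5474 -0.032   0.0975] [ 0.521 -0.038  0.082] [ 0.568 -0.024  0.108]
scene obj [351, 160, 12, 17, 166] [0.5478 0.2268 0.0499] [0.531 0.216 0.025] [0.559 0.244 0.07 ]
scene obj [331, 171, 12, 13, 91] [0.5479 0.1507 0.0598] [0.532 0.139 0.035] [0.56  0.166 0.07 ]
scene cover [265, 175, 56, 40, 841] [ 0.5465 -0.0085  0.0784] [ 0.482 -0.058  0.073] [0.602 0.04  0.081]
scene cover [259, 193, 29, 26, 82] [ 0.5473 -0.074   0.0716] [ 0.484 -0.079  0.069] [ 0.601 -0.069  0.077]
[([0.55, 0.222, 0.045], 0.72), ([0.549, 0.147, 0.06], 0.4)]
```

View pics/m5.png

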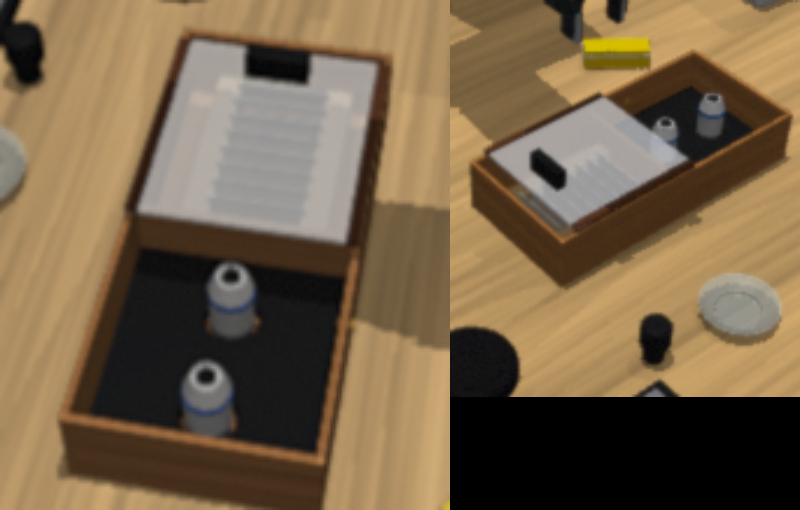

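The cover is at its hard stop. The objectives are close to (0.543, 0.154) and (0.543, 0.234), which matches the case geometry. Now I weigh the middle one.

```bash
cat >> h.py <<'E'
def fz(n=40):
    a=[]
    for _ in range(n): a.append(m.current_force()); m.dwell(.02)
    return np.mean(a,0).round(2),np.std(a,0).round(2)
E
python3 - <<'E'
from h import *
x,y=.543,.154
R=best([x,y,.15-OFF],[1,0,0]); m.move_ptp([x,y,.15-OFF],R); st("above"); print("tare",fz())
go(x,y,.06,.15); go(x,y,.020,.06); st("down")
m.set_gripper(0.,40); st("grip")
w=m.current_grip_width()
if .3<w<.45:
    go(x,y,.04,.05); st("up20"); go(x,y,.085,.08); m.dwell(.3); print("load",fz()); st()
    im,d,c=snap("side","side6.png")
    cv2.imwrite("pics/m6.png",cv2.resize(cv2.imread("pics/side6.png")[180:370,190:380],(500,500)))
E
```

```text
above 20.79 [0.5431 0.1538 0.1216] [-0.54 -0.24  0.07] 0.602
tare (array([-0.02,  0.05, -0.09]), array([0.47, 0.5 , 0.61]))
down 23.02 [ 0.5432  0.154  -0.0084] [-0.11 -0.23 -0.81] 0.601
grip 23.33 [ 0.5429  0.154  -0.008 ] [-4.32  0.77  5.12] 0.358
up20 23.88 [0.543  0.154  0.0116] [ 0.08 -1.25 -3.46] 0.36
load (array([ 0.02,  0.02, -4.08]), array([0.52, 0.45, 0.5 ]))
 25.56 [0.543  0.154  0.0565] [ 0.69 -1.24 -5.34] 0.353
```

View pics/m6.png

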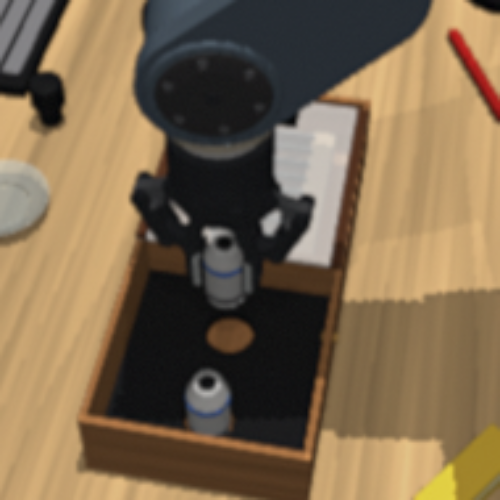

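The middle objective is lifted clear and upright, with its empty well visible at (230,335). The load is about 4.0 N, or 0.41 kg, so it's probably the heavier. I set it back and weigh the end one.

Run:
```python
from h import *
x,y=.543,.154
go(x,y,.045,.1); go(x,y,.021,.05); print("set",fz(8)); m.set_gripper(.6); st("rel")
go(x,y,.06,.1); go(x,y,.12,.2)
im,d,c=snap("side","side7.png"); print([(np.round(r["at"],3).tolist(),round(r["confidence"],2)) for r in m.look_for("side","objective_a")])
y=.234
go(x,y,.12,.25); print("tare",fz(20)); go(x,y,.06,.15); go(x,y,.020,.06); st("down")
m.set_gripper(0.,40); st("grip")
if .3<m.current_grip_width()<.45:
    go(x,y,.04,.05); go(x,y,.07,.1); m.dwell(.2); print("load",fz(30)); st()
    snap("scene","scene7.png")
a=[cv2.resize(cv2.imread("pics/side7.png")[200:370,200:350],(400,453)),cv2.resize(cv2.imread("pics/scene7.png")[100:270,265:415],(400,453))]
cv2.imwrite("pics/m7.png",np.hstack(a))
```

```text
set (array([-0.06,  0.09, -4.19]), array([0.56, 0.6 , 0.32]))
rel 27.26 [ 0.5433  0.1541 -0.0073] [ 0.17 -0.28  0.34] 0.601
[([0.543, 0.163, 0.051], 0.6), ([0.536, 0.242, 0.053], 0.55)]
tare (array([-0.17, -0.02,  0.1 ]), array([0.42, 0.63, 0.54]))
down 30.52 [ 0.5432  0.2341 -0.0083] [ 0.75  0.74 -0.15] 0.596
grip 30.82 [ 0.5431  0.2341 -0.0079] [-2.89 -1.03  6.11] 0.368
load (array([-0.02,  0.1 , -1.71]), array([0.47, 0.5 , 0.47]))
 32.52 [0.543  0.234  0.0415] [-0.59  0.83 -2.18] 0.372
```

View pics/m7.png

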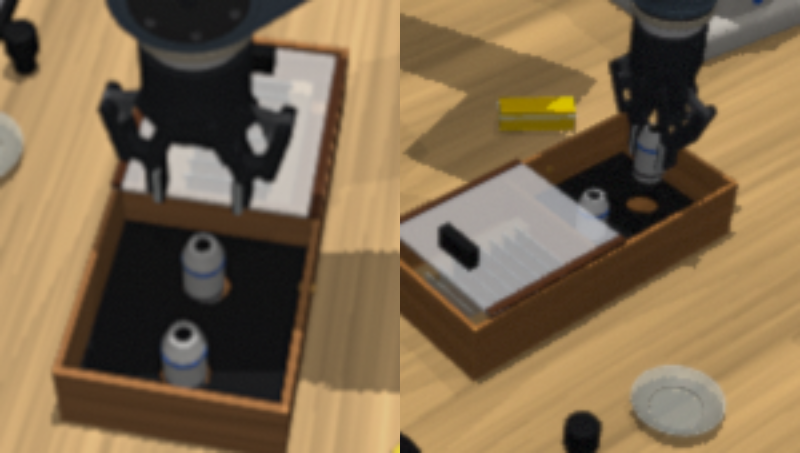

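The end objective weighs about 1.8 N (0.18 kg), so the middle one is the heavier. In the pre-lift picture the middle one sits against one side of its well at (205,265), so I check from depth that it is seated.

Run:
```python
from h import *
for cam in("side","scene"):
    im,d,c=snap(cam,cam+"8.png");K=np.array(c["camera_matrix"])
    v,u=np.mgrid[:420,:560];P=np.stack([(u-K[0,2])/K[0,0]*d,(v-K[1,2])/K[1,1]*d,d],-1)
    W=(P-np.array(c["t"]))@np.array(c["R"])
    s=(d>0)&(abs(W[...,0]-.543)<.03)&(abs(W[...,1]-.154)<.03)&(W[...,2]>.025)&(W[...,2]<.1)
    q=W[s]; print(cam,len(q),q.mean(0).round(4),q.min(0).round(3),q.max(0).round(3),np.sort(q[:,2])[-6:].round(4))
    hi=q[q[:,2]>.057]; print("  top",hi.mean(0).round(4),len(hi))
```

```text
side 5 [0.5287 0.1562 0.033 ] [0.528 0.153 0.029] [0.529 0.159 0.037] [0.0293 0.0309 0.032  0.0361 0.0367]
  top [nan nan nan] 0
scene 92 [0.5497 0.1506 0.0603] [0.532 0.138 0.039] [0.561 0.165 0.071] [0.0691 0.0693 0.0693 0.07   0.0702 0.0709]
  top [0.5472 0.15   0.0641] 65<stdin>:8: RuntimeWarning: Mean of empty slice.
  ret = um.true_divide(
```

The scene depth matches the values from before the first lift, so it is seated. I return the light one, take the heavy one and carry it to the pad.

Run:
```python
from h import *
x,y=.543,.234
go(x,y,.045,.1); go(x,y,.0198,.04); print("set",fz(8)); m.set_gripper(.6); st("rel")
go(x,y,.06,.1); go(x,y,.12,.2); y=.154
go(x,y,.12,.25); go(x,y,.06,.15); go(x,y,.020,.06)
m.set_gripper(0.,50); st("grip")
if .3<m.current_grip_width()<.45:
    go(x,y,.04,.05); go(x,y,.20,.15); st("up")
    go(.488,-.312,.20,.17); go(.488,-.312,.096,.08); m.dwell(.5); print("load",fz(20)); st()
for cam in("side","scene"):
    im,d,c=snap(cam,cam+"9.png");K=np.array(c["camera_matrix"])
    v,u=np.mgrid[:420,:560];P=np.stack([(u-K[0,2])/K[0,0]*d,(v-K[1,2])/K[1,1]*d,d],-1)
    W=(P-np.array(c["t"]))@np.array(c["R"]);i=im.astype(int)
    for nm,cx,cy,lo,hi in(("pad",.488,-.312,.012,.03),("end",.543,.234,.025,.09),("held",.488,-.312,.05,.13)):
        s=(d>0)&(np.hypot(W[...,0]-cx,W[...,1]-cy)<(.06 if nm=="pad" else .028))&(W[...,2]>lo)&(W[...,2]<hi)
        q=W[s]
        if len(q): print(cam,nm,len(q),q.mean(0).round(4),q.min(0).round(3),q.max(0).round(3))
a=[cv2.resize(cv2.imread("pics/side9.png")[100:370,200:400],(370,500)),cv2.resize(cv2.imread("pics/scene9.png")[100:300,130:400],(430,318))]
a[1]=cv2.copyMakeBorder(a[1],0,182,0,0,cv2.BORDER_CONSTANT);cv2.imwrite("pics/m9.png",np.hstack(a))
```

```text
set (array([-6.24, -2.71, 13.56]), array([0.45, 0.34, 0.83]))
rel 34.32 [ 0.543   0.234  -0.0089] [ 0.42 -0.3  -0.19] 0.601
grip 37.47 [ 0.5432  0.1541 -0.0079] [-2.26 -0.83  6.03] 0.356
up 39.23 [0.5425 0.1539 0.1705] [ 0.36  0.51 -3.82] 0.356
load (array([ 0.22, -0.1 , -3.94]), array([0.38, 0.69, 0.51]))
 44.42 [ 0.488  -0.312   0.0675] [ 0.41 -0.68 -4.29] 0.357
side pad 670 [ 0.4897 -0.3056  0.0202] [ 0.438 -0.361  0.012] [ 0.54  -0.262  0.027]
side end 304 [0.5416 0.2396 0.0532] [0.528 0.221 0.025] [0.558 0.25  0.07 ]
side held 254 [ 0.4879 -0.3017  0.1097] [ 0.461 -0.313  0.08 ] [ 0.514 -0.295  0.13 ]
scene pad 968 [ 0.4954 -0.3146  0.0216] [ 0.437 -0.362  0.012] [ 0.541 -0.263  0.029]
scene end 162 [0.5498 0.2265 0.0505] [0.526 0.213 0.025] [0.562 0.245 0.072]
scene held 160 [ 0.5006 -0.3199  0.1074] [ 0.466 -0.329  0.079] [ 0.516 -0.299  0.13 ]
```

View pics/m9.png

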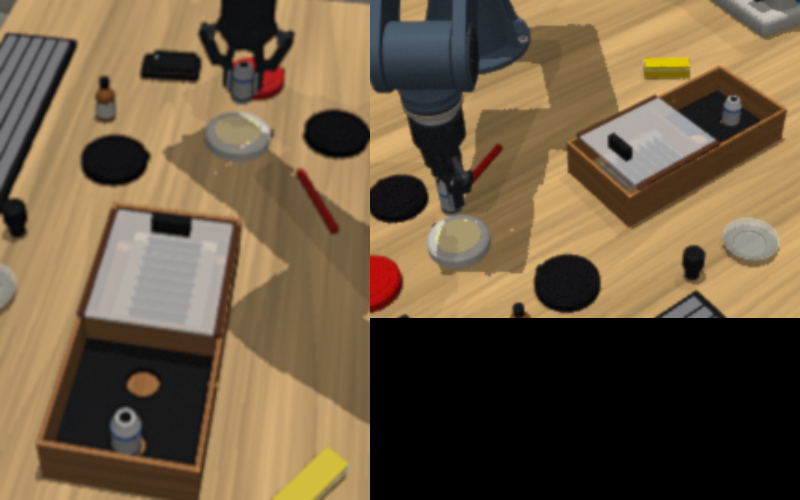

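The heavy objective is upright about 60 mm over the lit pad, and the light one stands in the end well. The cover is open and the bystanders are where they were. Handing in.

```bash
python3 -c "
from h import *
m.sign_off(); st()"
```

```text
the job is handed in; nothing more can be done
the job is handed in; nothing more can be done
```

The job is handed in, and my last checks found nothing wrong. The heavier objective was the one from the middle well. It is held upright and still with its underside at about z = 0.08 m, about 60 mm above the lit pad and within a few millimetres of its centre.

- **Weights:** the middle objective read about 4.0 N (0.41 kg) and the end one about 1.8 N (0.18 kg). I lifted each clear in the order asked and stood the first back in its well before lifting the second.
- **Lighter objective:** it stands back in the end well. Its height and position in the depth images match those before lifting. It was pressed down at about 14 N for a moment before I released it.
- **Cover:** I slid it until it hit its stop, which showed as a 38 N reaction. From depth I estimate about 0.162 m of travel.
- **First grasp missed:** the fingertips turned out to be about 28 mm higher than the reported TCP. I confirmed this by touching the bare table, corrected all heights, and the second grasp worked.
- **Bystanders and time:** nothing else on the table looks moved in the final pictures. The clock read about 44.5 s shortly before I handed in.

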